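Fill the last two places in a round tub of machine feet

ROBOT

A 6-joint arm with a two-finger parallel gripper is mounted at the origin on the work surface. World frame = base frame: x ahead of the robot, y to its left, z up, the work surface at z = 0. Lengths are in m, angles in rad, forces in N, time in s.
With the tool pointing down it reaches from about 0.35 to 0.775 m from the base axis. Payload 7.3 kg.
Tool frame: the origin (TCP) lies midway between the tips of the shut fingers; the grasp point (between the pads) lies manip.grasp_offset behind it (manip.grasp_offset is the distance from the TCP to the grasp point, in m); z points along the fingers, y is the line along which they close (so a half turn about z gives the same grasp; the last joint's range is limited). The gripper opens to 92 mm and grips with 3 to 60 N. Pads are 19 mm wide; open, the fingers measure 130 mm over their backs; the gripper's body (75 mm by 190 mm) begins 47 mm behind the grasp point.
Start: joints at [1.199, 0.342, 1.524, -0, 1.275, -0.146], TCP at [0.118, 0.512, 0.227] pointing down, gripper open.
Joint ranges: [-2.53, 2.53], [-0.77, 2.02], [0.04, 2.7], [-1, 4.14], [0.28, 2.66], [-3.11, 3.11]. Speed limits (rad/s): [2.57, 2.57, 3.14, 3.14, 3.14, 3.14].

INTERFACE

Orientations are given as [roll, pitch, yaw] about the fixed x, y, z axes, in that order (R = Rz(yaw) Ry(pitch) Rx(roll)).
In Python, from cell import manip gives the robot as it stands.
- The arm moves only by the tool arm_command, never from a script. Its argument "plan" is a list of rows, each a list of 5 numbers: the shift along the tool's x, y, z in m, then the turn about the tool's z in degrees, then the opening, from 0 (shut) to 1 (fully open). In form: [[tx, ty, tz, twist, claw], ...]. A call has 1 to 10 rows; each row shifts and turns the commanded pose from where the row before left it, along the tool's axes as they then stand; what a row does not reach is not made up. A row lasts 1/8 s, in which the tool goes at most 62.5 mm and 10.7 degrees, less where a joint would pass 70% of its speed; a pose out of reach is approached as far as the arm can. A call with a gripper value outside its range is refused whole. The fingers move at their own pace and stop on an object; the grip force is fixed at half the most. Time passes only in rows, so rows that do not move let the fingers close. It gives the time, the measured TCP pose, the force, the opening and the grip force at its end, in the units of the state.
- manip.get_obs(): the state, without advancing time (a new reading comes with each control period).
- manip.get_image(name): name is "scene" or "side" or "wrist"; returns the picture (480x640x3 uint8, red, green, blue); there is no depth.
- manip.get_calibration(name): a dict with "intrinsics" (3x3 intrinsics, pixels), "k1" (the pictures are not rectified: a ray, as slopes to the right and down, at radius r is drawn at 1 + k1 r^2 times it, then the intrinsics apply), "R" (3x3) and "t" (3): a world point X has camera coordinates R X + t. Camera axes: x right, y down, z forward; pixel columns grow to the right and rows downward; lengths in m; the calibration is good to about 2 mm. A picture is of the moment at which its call begins: read the wrist's pose just before it. get_calibration takes no time and is no camera call; for the wrist camera it gives the pose at the moment of the call.
- manip.job_done(): hands the job in; it is judged then, once.
Trained networks look in the newest picture that a camera, given by its name, has taken for a name from the list of things; names that differ only in an ending like _2 or _b are one class to them, and where a whole thing is asked for, a point or a joint stands for the part that bears it (a point fixed in the world has none). Each returns a list of dicts, best first, with "p" (0 to 1); they miss things now and then, are a little off and sometimes report something else, mostly with a low value. They report only what shows in the picture. A call takes as long as a camera call. They do not tell look-alikes from the thing itself.
- manip.look_for(camera, target): "uv" ([column, row] in pixels, amid what is visible of it).
The state is a dict: "time_s": time; "qpos": joint angles; "joint_vel": joint speeds; "joint_torque": joint torques, N m; "eef_pos": TCP position; "orientation": TCP orientation; "wrist_force": force on the tool from outside, world axes, zero at the start; "ft_torque": the same for the moment, N m; "opening": opening from 0.0 (shut) to 1.0 (fully open); "grip_force": force on a finger pad.
Only numpy, scipy, OpenCV 4.12 (cv2) and the standard library are available. Lean on these libraries where they do the work, as an engineer would, in place of code of your own. Each camera call takes 0.05 s, during which the arm holds its last target. There are 200 camera calls.

TASK

Finish packing the round black tub on the bench: take the two loose aluminium feet that match the ones already in it and set one, stem up, in each of the two empty places, so that seven stand six-round-one, upright on the tub's floor. Set them down, do not drop them.

Things in the scene. Friction and masses are not known exactly. Their poses are not given: they have to be found in the camera images.
- foot1: One of two matching turned aluminium feet, loose, upright on the bench: round body 36 mm across, 30 mm tall (rims chamfered 4 mm), topped by a stem 12 mm across and 36 mm tall; 66 mm in all, about 100 g. Pinch it by the stem. Origin: centre of its underside; z up along the stem.
- foot2: The other matching foot, identical to foot1; either may go in either gap. Bystanders of the same metal stand among them, up to 66 mm tall, 75 mm or more away centre to centre: a wide foot (body 56 mm across), a slim foot (body 22 mm) and a plain round slug with no stem. They are not part of the job.
- gap1 (a point): Gap in the round black tub: point on its floor, 5 mm above the bench, where the centre of a foot's underside belongs. Tub fixed, 130 mm wide inside, rim 28 mm above the bench. Seven places: the centre and six in a ring of radius 42 mm. Five hold identical feet, fixed, stem tops 71 mm above the bench. Free play of a foot in the gap: 6 mm to neighbours, 5 mm to the wall.
- gap2 (a point): The other gap, facing gap1 across the tub, 84 mm from it; the tub's centre (with a foot) is midway. Both points' x axes point from gap2 towards gap1, z up. Neighbouring stems stand 42 mm away, centre to centre: let the fingers close along the line through the gaps, and open them only to about 30 mm to release.
Not all that is in view belongs to the job. Leave any brown or orange look-alike of the part that bears gap1 alone.

How it is judged:
By the outcome, as a careful person would: the job done as asked, in the order asked, and still so for the second after the job is handed in, with the robot touching nothing.
It also fails if it takes over 53 s, if anything falls off the work surface, if the arm or the gripper's body presses on something with over 40 N, if the wrist force passes 120 N, or if a joint passes its speed limit or range.

## Working session

There is one attempt and no reset: what is moved stays moved. The work goes in short steps, Python scripts to look and compute and a tool call to move; the robot and the scene stay as the last step left them, time stands still between calls to the robot, and variables do not carry over. Pictures are saved under pics/ and viewed, at most 13 in all, crops included, and the job is handed in when it is done.

Besides the shell and the picture viewer there is one more tool, called after ">>>" by a JSON object that holds its "api" and its "payload". arm_command: Moves the arm, as the interface text tells. Its arguments: {"type":"object","properties":{"plan":{"type":"array"}},"required":["plan"]}

```bash
ls; mkdir -p pics
cat > h.py <<'E'
import numpy as np, cv2
from cell import manip
def ray(cam,uv,z,cal=None):
    c=cal or manip.get_calibration(cam); K=np.array(c["intrinsics"]);R=np.array(c["R"]);t=np.array(c["t"])
    d=np.linalg.solve(K,[uv[0],uv[1],1.]);s=d[:2].copy()
    for _ in range(20): s=d[:2]/(1+c["k1"]*(s@s))
    o=-R.T@t; v=R.T@np.array([s[0],s[1],1.]); return (o+v*(z-o[2])/v[2])[:2]
def proj(cam,X,cal=None):
    c=cal or manip.get_calibration(cam); p=np.array(c["R"])@X+np.array(c["t"]); s=p[:2]/p[2]
    s=s*(1+c["k1"]*(s@s)); K=np.array(c["intrinsics"]); return (K@[s[0],s[1],1])[:2]
E
python3 - <<'E'
from h import *
print(manip.get_obs(), manip.grasp_offset)
for c in("scene","side","wrist"):
    im=manip.get_image(c); cv2.imwrite(f"pics/{c}0.png",im[:,:,::-1])
    k=manip.get_calibration(c); print(c, (-np.array(k["R"]).T@k["t"]).round(3), np.array(k["R"])[2].round(2))
    for n in("foot1","gap1"):
        for r in manip.look_for(c,n): print(n,np.round(r["uv"],1),round(r["p"],2),ray(c,r["uv"],0.03).round(3))
E
```

```text
pics
{'time_s': 0.0, 'qpos': array([ 1.19901710e+00,  3.42713173e-01,  1.52500061e+00, -1.15366899e-05,
        1.27536946e+00, -1.46010821e-01]), 'joint_vel': array([-0.00133946, -0.00103495, -0.00088275,  0.00171033,  0.00145894,
        0.00017711]), 'joint_torque': array([ 1.45920269e-03, -4.31238449e+01, -2.44223267e+01,  7.19418470e-02,
        5.59475936e-02, -1.66351938e-04]), 'eef_pos': array([0.1173677 , 0.51131124, 0.22605563]), 'orientation': array([-3.14011632e+00, -2.05955825e-04,  2.91582747e+00]), 'wrist_force': array([-0.40654804,  0.13423197, -0.39529803]), 'ft_torque': array([-0.00158972, -0.07351138, -0.01281558]), 'grip_force': 0.0, 'opening': 0.9938274304051913} 0.0188
scene [ 1.2   -1.007  1.304] [-0.36  0.5  -0.79]
foot1 [390.  145.3] 0.69 [0.578 0.302]
foot1 [372.9 183. ] 0.64 [0.62  0.132]
gap1 [284.9 267.2] 0.85 [ 0.595 -0.259]
gap1 [367.1 284.3] 0.62 [ 0.796 -0.182]
gap1 [126.9 347. ] 0.57 [ 0.429 -0.67 ]
side [0.435 0.733 0.743] [ 0.15 -0.77 -0.62]
foot1 [292.9 334.7] 0.69 [0.613 0.159]
foot1 [297.2 409.8] 0.62 [0.567 0.318]
gap1 [337.2 221.4] 0.71 [ 0.591 -0.228]
gap1 [259.2 234.6] 0.71 [ 0.774 -0.138]
gap1 [409.  152.7] 0.57 [ 0.425 -0.641]
wrist [0.048 0.528 0.384] [ 0.26 -0.06 -0.96]
```

View pics/scene0.png

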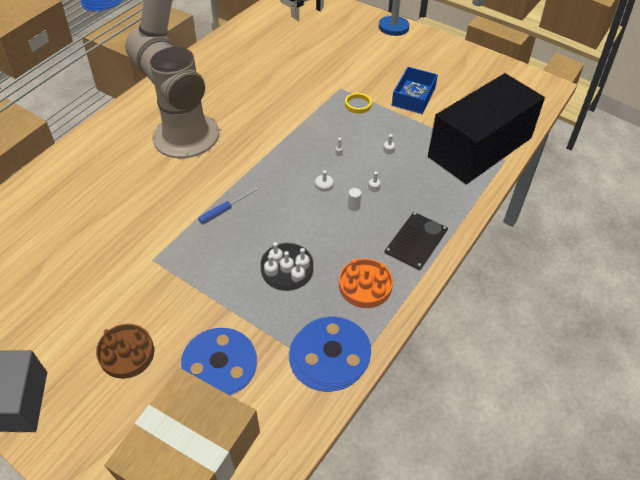

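View pics/side0.png

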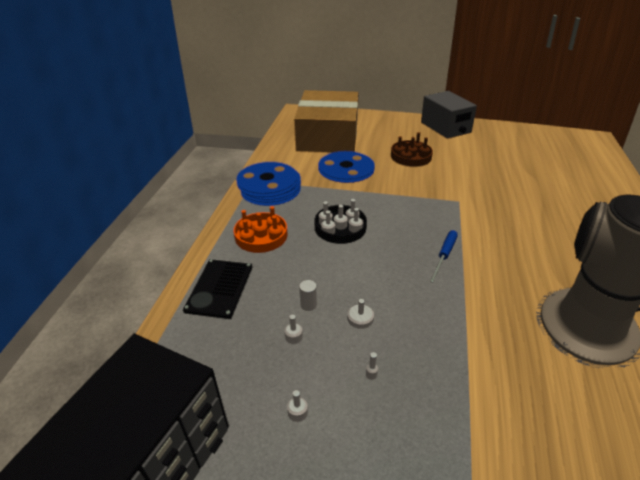

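The scene shows the loose matching feet at about (390,145) and (374,183), and the black tub at (287,265). The wide foot (324,182), slim foot (339,147), slug (354,199) and the orange and brown tubs are to be left alone. Next I move the wrist camera over the feet.

>>> {"api": "arm_command", "payload": {"plan": [[-0.053,-0.0175,-0.003,0,1],[-0.053,-0.0175,-0.003,0,1],[-0.053,-0.0175,-0.003,0,1],[-0.053,-0.0175,-0.003,0,1],[-0.053,-0.0175,-0.003,0,1],[-0.053,-0.0175,-0.003,0,1],[-0.053,-0.0175,-0.003,0,1],[-0.053,-0.0175,-0.003,0,1],[-0.053,-0.0175,-0.003,0,1],[0,0,0,0,1]]}}

```text
time_s: 1.7
eef_pos: [0.5499, 0.2488, 0.253]
orientation: [-3.141, 0.0, 2.911]
wrist_force: [-0.5, 0.2, -0.2]
opening: 1.002
grip_force: 0.0
```

Run:
```python
from h import *
o=manip.get_obs();print(o["eef_pos"],o["orientation"],o["wrist_force"])
im=manip.get_image("wrist"); cv2.imwrite("pics/w1.png",im[:,:,::-1])
k=manip.get_calibration("wrist");print((-np.array(k["R"]).T@k["t"]).round(3))
for r in manip.look_for("wrist","foot1"): print(np.round(r["uv"],1),round(r["p"],2),ray("wrist",r["uv"],0.03).round(3),ray("wrist",r["uv"],0.066).round(3))
```

```text
[0.54987341 0.24878345 0.25296339] [-3.14111818e+00  3.81606395e-04  2.91115886e+00] [-0.46825988  0.23752563 -0.23957605]
[0.478 0.267 0.411]
[378.2 206.4] 0.87 [0.564 0.308] [0.556 0.304]
[234.2 285.7] 0.83 [0.613 0.147] [0.6   0.158]
```

View pics/w1.png

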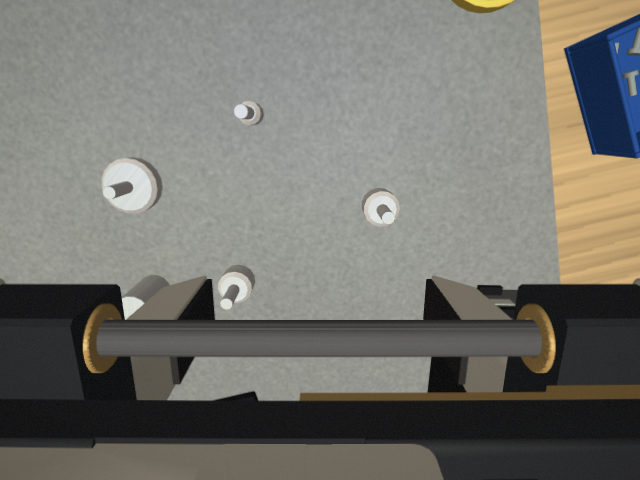

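The wrist view shows the matching feet with stem tops at (389,218) and (227,304). The slim foot is at (248,112) and the wide one at (128,186). Next I look at the tub.

>>> {"api": "arm_command", "payload": {"plan": [[-0.0176,-0.0518,0,0,1],[-0.0176,-0.0518,0,0,1],[-0.0176,-0.0518,0,0,1],[-0.0176,-0.0518,0,0,1],[-0.0176,-0.0518,0,0,1],[-0.0176,-0.0518,0,0,1],[-0.0176,-0.0518,0,0,1],[-0.0176,-0.0518,0,0,1],[-0.0176,-0.0518,0,0,1],[0,0,0,0,1]]}}

```text
time_s: 3.05
eef_pos: [0.5967, -0.2404, 0.2531]
orientation: [-3.141, -0.001, 2.913]
wrist_force: [-0.9, 0.0, 0.0]
opening: 0.999
grip_force: 0.0
```

Run:
```python
from h import *
o=manip.get_obs();print(o["eef_pos"],o["orientation"],o["qpos"])
im=manip.get_image("wrist"); cv2.imwrite("pics/w2.png",im[:,:,::-1])
k=manip.get_calibration("wrist");print((-np.array(k["R"]).T@k["t"]).round(3))
import pickle; pickle.dump(k,open("k2.pkl","wb"))
for n in("gap1","foot1"):
  for r in manip.look_for("wrist",n): print(n,np.round(r["uv"],1),round(r["p"],2),ray("wrist",r["uv"],0.03).round(3),ray("wrist",r["uv"],0.066).round(3))
```

```text
[ 0.59670482 -0.24038813  0.25307811] [-3.14134445e+00 -6.34643458e-04  2.91301821e+00] [-5.01807048e-01  5.52244479e-01  1.11461183e+00 -4.12133010e-04
  1.47528048e+00 -1.84398960e+00]
[ 0.527 -0.222  0.411]
gap1 [313.8 189.5] 0.64 [ 0.584 -0.238] [ 0.579 -0.236]
gap1 [404.3 366. ] 0.64 [ 0.798 -0.185] [ 0.772 -0.188]
```

View pics/w2.png

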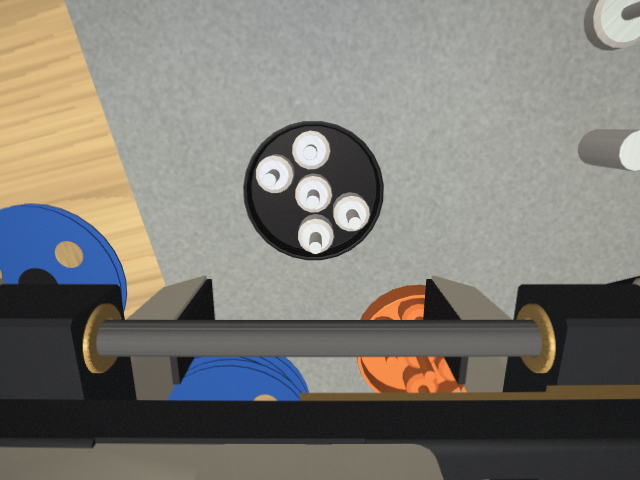

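The tub holds stems at (310,152), (270,179), (313,197), (354,219) and (315,244). The gaps are at about (352,172) and (272,217). I'll refine with a silhouette fit.

```bash
cat >> h.py <<'E'
from scipy.optimize import minimize
from scipy.spatial.transform import Rotation as Ro
def sil(feet,z0,cal,sc=4,r=0.018):
    m=np.zeros((480*sc,640*sc),np.uint8); a=np.linspace(0,2*np.pi,40)
    for x,y in feet:
        for prof in([(r-.004,0),(r,.004),(r,.026),(r-.004,.03)],[(.006,.03),(.006,.066)]):
            P=np.array([proj(None,[x+q*np.cos(b),y+q*np.sin(b),z0+h],cal) for q,h in prof for b in a])
            cv2.fillConvexPoly(m,cv2.convexHull(((P+.5)*sc).astype(np.int32)),255)
    return cv2.resize(m,(640,480),interpolation=cv2.INTER_AREA)/255.
def fit(im,box,model,x0,cal,step,z0,thr):
    u0,v0,u1,v1=box; g=im[v0:v1,u0:u1].min(2); t=cv2.GaussianBlur((g>thr).astype(float),(0,0),1)
    f=lambda p: ((cv2.GaussianBlur(sil(model(p),z0,cal),(0,0),1)[v0:v1,u0:u1]-t)**2).sum()
    s=np.vstack([x0]+[np.array(x0)+e for e in np.diag(step)])
    r=minimize(f,x0,method="Nelder-Mead",options=dict(initial_simplex=s,xatol=1e-4,fatol=.05,maxiter=80)); return r.x,r.fun,t.sum()
def tub(p): return [p[:2]]+[p[:2]+.042*np.array([np.cos(p[2]+b),np.sin(p[2]+b)]) for b in np.radians([60,120,240,300])]
E
python3 - <<'E'
from h import *
import pickle
k2=pickle.load(open("k2.pkl","rb")); im=cv2.imread("pics/w2.png")
c=ray(0,(313,197),.071,k2); g=ray(0,(352,172),.071,k2); print(c,g)
th=np.arctan2(*(g-c)[::-1])
p,f,s=fit(im,(250,125,380,258),tub,[*c,th],k2,[.004,.004,.1],.005,110); print("tub",p,f,s)
d=.042*np.array([np.cos(p[2]),np.sin(p[2])]);print("gaps",p[:2]+d,p[:2]-d)
R2=Ro.from_euler("xyz",[-3.14134445,-.000634643,2.91301821]).as_matrix();p2=np.array([.59670482,-.24038813,.25307811])
Rc=np.array(k2["R"])@R2; tc=np.array(k2["R"])@p2+k2["t"]
R1=Ro.from_euler("xyz",[-3.14111818,.0003816,2.91115886]).as_matrix();p1=np.array([.54987341,.24878345,.25296339])
k1=dict(k2); k1["R"]=Rc@R1.T; k1["t"]=tc-k1["R"]@p1; print((-k1["R"].T@k1["t"]).round(3))
im=cv2.imread("pics/w1.png")
for n,uv,b in(("A",(389,218),(355,180,410,235)),("B",(227,304),(214,262,260,312))):
    for thr in(150,175):print(n,*fit(im,b,lambda p:[p[:2]],ray(0,uv,.066,k1),k1,[.004,.004],0,thr))
E
```

```text
[ 0.58387393 -0.23916938] [ 0.57036354 -0.20172228]
tub [ 0.58800133 -0.24076901  1.91937125] 2456.1931028847425 7932.032261154802
gaps [ 0.57365586 -0.20129487] [ 0.6023468  -0.28024315]
[0.48  0.268 0.411]
A [0.57618408 0.31284787] 901.4474400163008 1954.589072914394
A [0.57285279 0.31103491] 266.43808126321835 761.0000000000001
B [0.62528422 0.13930921] 323.4621115208421 905.9922561935559
B [0.62543615 0.13743911] 410.8814188463723 625.1411465761755
```

```bash
cat >> h.py <<'E'
def k_at(pos,rpy):
    import pickle
    k2=pickle.load(open("k2.pkl","rb")); R2=Ro.from_euler("xyz",[-3.14134445,-.000634643,2.91301821]).as_matrix();p2=np.array([.59670482,-.24038813,.25307811])
    Rc=np.array(k2["R"])@R2; tc=np.array(k2["R"])@p2+k2["t"]; R1=Ro.from_euler("xyz",rpy).as_matrix()
    k=dict(k2); k["R"]=Rc@R1.T; k["t"]=tc-k["R"]@np.array(pos); return k
def over(im,feet,z0,cal,box,f):
    m=sil(feet,z0,cal); u0,v0,u1,v1=box; S=lambda a:cv2.resize(a[v0:v1,u0:u1],None,fx=f,fy=f,interpolation=cv2.INTER_CUBIC)
    o=S(im); cs,_=cv2.findContours((S(m)>.5).astype(np.uint8),cv2.RETR_LIST,cv2.CHAIN_APPROX_NONE); cv2.drawContours(o,cs,-1,(0,0,255),1); return o
E
python3 - <<'E'
from h import *
im2=cv2.imread("pics/w2.png"); im1=cv2.imread("pics/w1.png")
k2=k_at([.59670482,-.24038813,.25307811],[-3.14134445,-.000634643,2.91301821]);k1=k_at([.54987341,.24878345,.25296339],[-3.14111818,.0003816,2.91115886])
print(np.array_str(im2[140:150:3,285:335:4].min(2)));print(im1[208,350:412:2].min(2) if 0 else im1[208,350:412:2].min(1))
c=ray(0,(313,197),.071,k2); 
p,f,s=fit(im2,(250,125,380,258),tub,[*c,1.92],k2,[.004,.004,.1],.005,110)
a=over(im2,tub(p),.005,k2,(245,120,385,260),4)
b=over(im1,[ray(0,(389,218),.066,k1)],0,k1,(350,175,420,245),4)
d=over(im1,[ray(0,(227,304),.066,k1)],0,k1,(200,255,270,325),4)
print(ray(0,(389,218),.066,k1),ray(0,(227,304),.066,k1))
cv2.imwrite("pics/o1.png",np.hstack([a,np.hstack([np.vstack([b,d])])[:560]])[:560,:800] if 0 else cv2.resize(np.hstack([a,np.vstack([b,d])]),(800,533)))
E
```

```text
[[ 61  60  61 216 235 231 234 234 232 232 195  56  56]
 [ 59  61 154 218 234 235 234 234 230 237 192  79  53]
 [ 58  58 200 229 234 233 225 116 235 234 210 119  55]
 [ 57  58 198 230 231 231 233 233 222 229 226 164  54]]
[153 152 152 151 150 150 109 183 192 209 220 220 219 203 115 114 116 111
 107 110 222 222 217 197 169 153 150 148 148 149 151]
[0.57199028 0.31159047] [0.61958825 0.14608828]
```

View pics/o1.png

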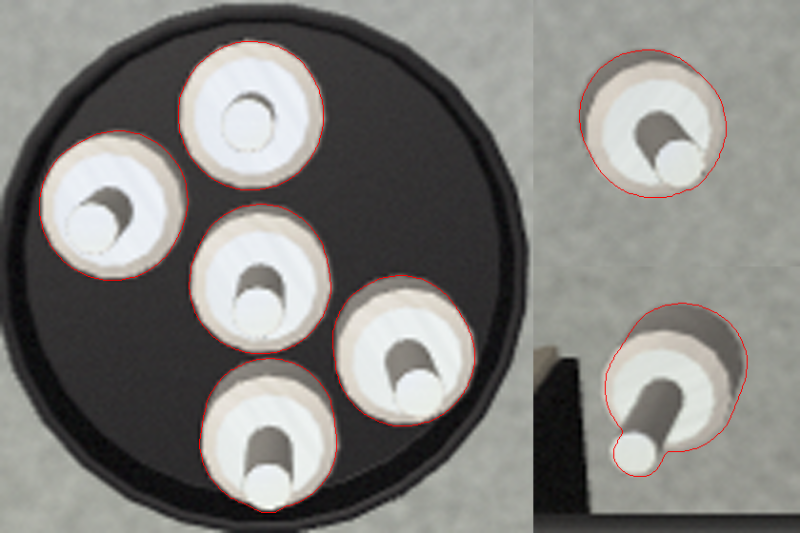

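The overlay confirms the fits: tub centre (0.588,-0.241), gap-line angle 1.919 rad, feet A (0.572,0.3116) and B (0.6196,0.1461). I turn to the placing yaw and check the tub again from there.

>>> {"api": "arm_command", "payload": {"plan": [[0.03,0,0,-8.275,0.5],[0,0,0,-8.275,0.5],[0,0,0,-8.275,0.5],[0,0,0,-8.275,0.5],[0,0,0,0,0.5],[0,0,0,0,0.5]]}}

```text
time_s: 3.95
eef_pos: [0.5681, -0.2305, 0.254]
orientation: [-3.142, 0.0, -2.791]
wrist_force: [0.7, 0.3, 0.7]
opening: 0.504
grip_force: 0.0
```

Run:
```python
from h import *
o=manip.get_obs();print(o["eef_pos"],o["orientation"],o["opening"])
im=manip.get_image("wrist")[:,:,::-1].copy(); cv2.imwrite("pics/w3.png",im); k=manip.get_calibration("wrist")
q=[proj(0,[.588,-.2408,.01],k) + .0]; u,v=q[0].astype(int); b=(u-63,v-63,u+63,v+63)
p,f,s=fit(im,b,tub,[.588,-.2408,1.919],k,[.004,.004,.1],.005,110);print(p,f,s,b)
k2=k_at([.59670482,-.24038813,.25307811],[-3.14134445,-.000634643,2.91301821])
print(fit(cv2.imread("pics/w2.png"),(253,128,375,252),tub,[.588,-.2408,1.919],k2,[.004,.004,.1],.005,110))
cv2.imwrite("pics/o3.png",over(im,tub(p),.005,k,(u-75,v-75,u+75,v+75),4))
```

```text
[ 0.56808313 -0.23045043  0.25402073] [-3.14158674e+00  3.52089346e-04 -2.79083033e+00] 0.5035359604901188
[ 0.58771999 -0.24347749  1.91470546] 1885.5326927740364 7596.759295048016 (np.int64(239), np.int64(149), np.int64(365), np.int64(275))
(array([ 0.58798755, -0.24080343,  1.91834155]), np.float64(1305.1016395974723), np.float64(6723.818456849807))
```

View pics/o3.png

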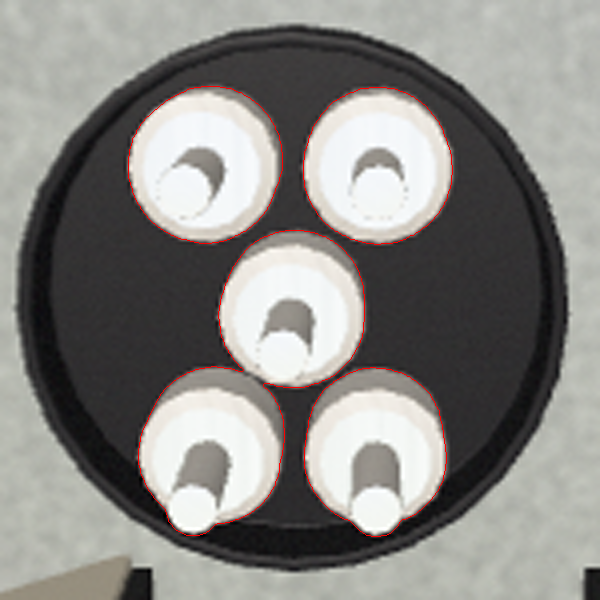

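The overlay fits well, but the 33° turn moved the estimate by 2.7 mm, so the hand-eye calibration has some bias. A half turn gives the same grasp and lets me measure that bias.

>>> {"api": "arm_command", "payload": {"plan": [[-0.03,-0.035,0,10,0.5],[0,0,0,10,0.5],[0,0,0,10,0.5],[0,0,0,10,0.5],[0,0,0,10,0.5],[0,0,0,10,0.5],[0,0,0,10,0.5],[0,0,0,10,0.5],[0,0,0,10,0.5],[0,0,0,10,0.5]]}}

```text
time_s: 5.25
eef_pos: [0.6081, -0.2539, 0.2536]
orientation: [-3.142, -0.0, 1.741]
wrist_force: [-1.1, -0.2, 0.5]
opening: 0.502
grip_force: 0.0
```

>>> {"api": "arm_command", "payload": {"plan": [[0,0,0,10,0.5],[0,0,0,10,0.5],[0,0,0,10,0.5],[0,0,0,10,0.5],[0,0,0,10,0.5],[0,0,0,10,0.5],[0,0,0,10,0.5],[0,0,0,10,0.5],[0,0,0,0,0.5],[0,0,0,0,0.5]]}}

```text
time_s: 6.5
eef_pos: [0.6081, -0.2541, 0.2536]
orientation: [-3.141, 0.0, 0.355]
wrist_force: [0.1, -0.7, 0.0]
opening: 0.503
grip_force: 0.0
```

Run:
```python
from h import *
o=manip.get_obs();print(o["eef_pos"],o["orientation"],o["qpos"])
im=manip.get_image("wrist")[:,:,::-1].copy(); cv2.imwrite("pics/w4.png",im); k=manip.get_calibration("wrist")
u,v=proj(0,[.588,-.2408,.01],k).astype(int); b=(u-63,v-63,u+63,v+63)
p,f,s=fit(im,b,tub,[.588,-.2408,1.919],k,[.004,.004,.1],.005,110);print(p,f,s,b)
P=[([.58798755,-.24080343],2.913),([.58771999,-.24347749],3.4924),(p[:2],o["orientation"][2])]
A=[];B=[]
for q,y in P:
    A+=[[1,0,np.cos(y),np.sin(y)],[0,1,np.sin(y),-np.cos(y)]];B+=list(q)
x,r,_,_=np.linalg.lstsq(np.array(A),np.array(B),rcond=None);print("tub",x[:2],"bias tool",x[2:],"resid",(np.array(A)@x-B).round(4))
for n,q in(("A",[.57199,.31159]),("B",[.61959,.14609])):
    y=2.911; print(n,np.array(q)-np.array([[np.cos(y),np.sin(y)],[np.sin(y),-np.cos(y)]])@x[2:])
```

```text
[ 0.60810899 -0.25406573  0.25362189] [-3.14133725e+00  9.40792256e-05  3.54778572e-01] [-5.11984606e-01  5.84576362e-01  1.05729657e+00  9.38457172e-05
  1.49997529e+00  7.04026508e-01]
[ 0.58739412 -0.24310878  1.91626815] 1949.26147931192 7630.307727127698 (np.int64(237), np.int64(151), np.int64(363), np.int64(277))
tub [ 0.58765504 -0.24260979] bias tool [-3.17809658e-05  4.58273682e-04] resid [-0.0002 -0.0014 -0.0002  0.0013  0.0004  0.0001]
A [0.57185432 0.31115112]
B [0.61945432 0.14565112]
```

The bias is negligible: tub centre (0.5876,-0.2432), gaps (0.5734,-0.2036) and (0.6018,-0.2826). Next I go over foot A.

>>> {"api": "arm_command", "payload": {"plan": [[0.01626,-0.05427,0,0,0.5],[0.01626,-0.05427,0,0,0.5],[0.01626,-0.05427,0,0,0.5],[0.01626,-0.05427,0,0,0.5],[0.01626,-0.05427,0,0,0.5],[0.01626,-0.05427,0,0,0.5],[0.01626,-0.05427,0,0,0.5],[0.01626,-0.05427,0,0,0.5],[0.01626,-0.05427,0,0,0.5],[0.01626,-0.05427,0,0,0.5]]}}

```text
time_s: 7.8
eef_pos: [0.5734, 0.3131, 0.2539]
orientation: [3.142, -0.0, 0.354]
wrist_force: [0.7, -0.2, -0.3]
opening: 0.5
grip_force: 0.0
```

>>> {"api": "arm_command", "payload": {"plan": [[0,0,0.02,0,0.5],[0,0,0.02,0,0.5],[0,0,0,0,0.5],[0,0,0,0,0.5]]}}

```text
time_s: 8.3
eef_pos: [0.5742, 0.3112, 0.2147]
orientation: [-3.141, -0.001, 0.352]
wrist_force: [0.5, -0.1, 0.1]
opening: 0.502
grip_force: 0.0
```

```bash
cat >> h.py <<'E'
def foot(x0,name,out=True):
    """fit one loose foot on its light parts (mask by flood of pixels unlike the mat)"""
    o=manip.get_obs();k=manip.get_calibration("wrist");im=manip.get_image("wrist")[:,:,::-1].copy();cv2.imwrite(f"pics/{name}.png",im)
    u,v=proj(0,[*x0,.03],k).astype(int);b=(u-45,v-45,u+45,v+45)
    g=im[b[1]:b[3],b[0]:b[2]].min(2).astype(float);bg=np.median(np.r_[g[:4].ravel(),g[-4:].ravel()])
    m=(np.abs(cv2.GaussianBlur(g,(0,0),.7)-bg)>22).astype(np.uint8)
    n,L,S,C=cv2.connectedComponentsWithStats(m);i=1+np.argmax(S[1:,4]);cs,_=cv2.findContours((L==i).astype(np.uint8),cv2.RETR_EXTERNAL,2);t=np.zeros_like(m);cv2.drawContours(t,cs,-1,1,-1)
    z=np.zeros_like(im);z[b[1]:b[3],b[0]:b[2]]=t[:,:,None]*255
    p,f,s=fit(z,b,lambda p:[p[:2]],x0,k,[.004,.004],0,128)
    if out: cv2.imwrite(f"pics/{name}o.png",np.hstack([over(im,[p],0,k,b,4),over(z,[p],0,k,b,4)]))
    e=p-o["eef_pos"][:2];y=o["orientation"][2];T=np.array([[np.cos(y),np.sin(y)],[np.sin(y),-np.cos(y)]])
    print(name,"fit",p.round(4),"cost",round(f),round(s),"TCP",o["eef_pos"].round(4),"yaw",round(y,4),"tool move",(T@e).round(4))
E
python3 -c "
from h import *
foot([.572,.3114],'a1')"
```

```text
a1 fit [0.5684 0.3065] cost 225 1022 TCP [0.5742 0.3112 0.2147] yaw 0.3522 tool move [-0.007   0.0024]
```

View pics/a1o.png

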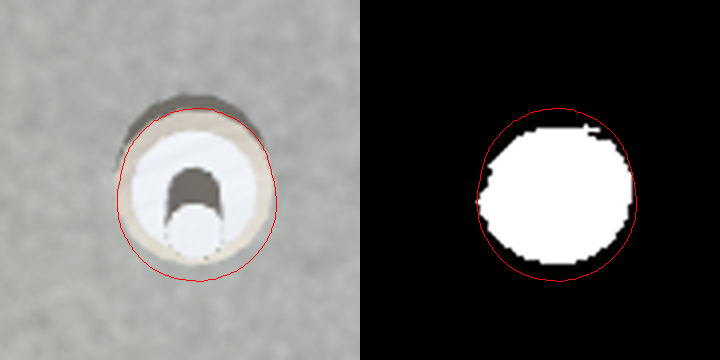

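The mask missed the shaded wall, so that fit is off. The picture shows the stem top at crop (195,232) and the flat top face (radius 14 mm) centred near (195,192), so I'll use those.

Run:
```python
from h import *
o=manip.get_obs();k=manip.get_calibration("wrist")
u,v=proj(0,[.572,.3114,.03],k).astype(int);uv0=np.array([u-45,v-45])
y=o["orientation"][2];T=np.array([[np.cos(y),np.sin(y)],[np.sin(y),-np.cos(y)]])
for q,z in(((195,232),.066),((195,192),.03)):
    p=ray(0,uv0+np.array(q)/4-.4,z,k);print(p,T@(p-o["eef_pos"][:2]))
im=cv2.imread("pics/a1.png");cv2.imwrite("pics/a1p.png",over(im,[p],0,k,(u-45,v-45,u+45,v+45),6))
```

```text
[0.57079177 0.30802326] [-0.00440812  0.00184037]
[0.57098005 0.30786244] [-0.00428686  0.00205625]
```

View pics/a1p.png

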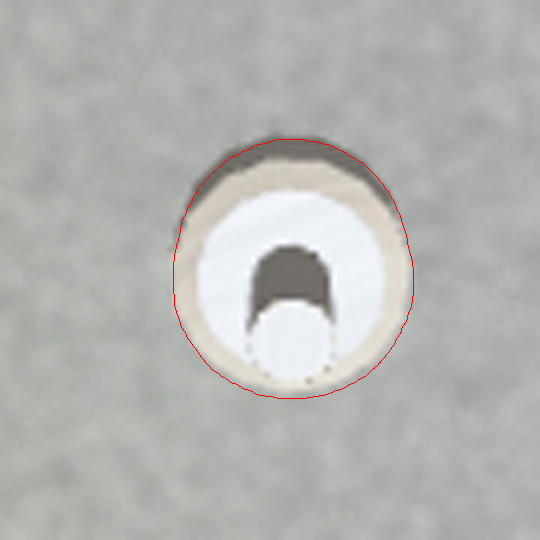

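>>> {"api": "arm_command", "payload": {"plan": [[-0.0043,0.002,0.03,0,0.5],[0,0,0.045,0,0.5],[0,0,0.045,0,0.5],[0,0,0.035,0,0.5],[0,0,0.02,0,0.5],[0,0,0.005,0,0.5],[0,0,0,0,0.5],[0,0,0,0,0.5]]}}

```text
time_s: 9.35
eef_pos: [0.5713, 0.3082, 0.0353]
orientation: [-3.141, -0.003, 0.352]
wrist_force: [0.5, 0.7, -0.4]
opening: 0.501
grip_force: 0.0
```

>>> {"api": "arm_command", "payload": {"plan": [[0,0,0,0,0],[0,0,0,0,0],[0,0,0,0,0],[0,0,0,0,0]]}}

```text
time_s: 9.85
eef_pos: [0.5704, 0.3079, 0.0338]
orientation: [-3.142, -0.0, 0.352]
wrist_force: [0.8, -0.3, -0.9]
opening: 0.121
grip_force: 30.0
```

Foot A is held (opening 0.12, 30 N). I lift it and carry it towards gap2.

>>> {"api": "arm_command", "payload": {"plan": [[0,0,-0.02,0,0],[0,0,-0.05,0,0],[0,0,-0.05,0,0],[-0.0124,0.04036,0,0,0],[-0.0124,0.04036,0,0,0],[-0.0124,0.04036,0,0,0],[-0.0124,0.04036,0,0,0],[-0.0124,0.04036,0,0,0],[-0.0124,0.04036,0,0,0],[-0.0124,0.04036,0,0,0]]}}

```text
time_s: 11.1
eef_pos: [0.586, 0.0114, 0.1536]
orientation: [-3.141, 0.0, 0.352]
wrist_force: [0.8, -0.5, -0.5]
opening: 0.123
grip_force: 30.0
```

>>> {"api": "arm_command", "payload": {"plan": [[-0.0124,0.04036,0,0,0],[-0.0124,0.04036,0,0,0],[-0.0124,0.04036,0,0,0],[-0.0124,0.04036,0,0,0],[-0.0124,0.04036,0,0,0],[-0.0124,0.04036,0,0,0],[-0.0124,0.04036,0,0,0],[0,0,0,0,0],[0,0,0,0,0],[0,0,0,0,0]]}}

```text
time_s: 12.35
eef_pos: [0.6023, -0.2811, 0.1537]
orientation: [-3.141, 0.0, 0.353]
wrist_force: [0.3, -0.3, -0.9]
opening: 0.123
grip_force: 30.0
```

Run:
```python
from h import *
o=manip.get_obs();k=manip.get_calibration("wrist");im=manip.get_image("wrist")[:,:,::-1].copy();cv2.imwrite("pics/c1.png",im)
print(o["eef_pos"],o["orientation"],o["opening"])
c=np.array([.5875,-.2432]);a=1.916
for s in(1,-1):
    g=c+s*.042*np.array([np.cos(a),np.sin(a)]);y=o["orientation"][2];print(g,np.array([[np.cos(y),np.sin(y)],[np.sin(y),-np.cos(y)]])@(g-o["eef_pos"][:2]))
m=sil(tub([*c,a]),.005,k);h=sil([o["eef_pos"][:2]],o["eef_pos"][2]-.034,k)
for q,col in((m,(0,0,255)),(h,(0,255,0))):
    cs,_=cv2.findContours((q>.5).astype(np.uint8),cv2.RETR_LIST,2);cv2.drawContours(im,cs,-1,col,1)
cv2.imwrite("pics/c1o.png",im)
```

```text
[ 0.60226537 -0.28107973  0.15368702] [-3.14099943e+00  7.24161641e-05  3.53204285e-01] 0.12274291616969152
[ 0.57328769 -0.20367772] [-0.00041504 -0.08264747]
[ 0.60171231 -0.28272228] [-0.00108708  0.00134984]
```

View pics/c1o.png

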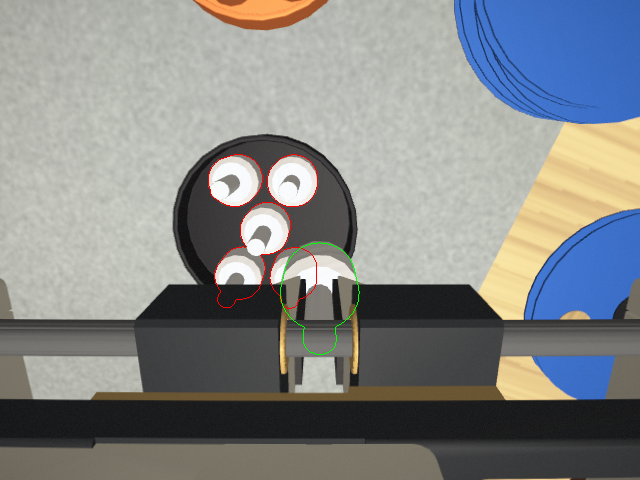

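The red tub outline lines up and the held foot matches its predicted (green) place. I descend with a small correction.

>>> {"api": "arm_command", "payload": {"plan": [[-0.0011,0.0013,0,0,0],[0,0,0.03,0,0],[0,0,0.03,0,0],[0,0,0.025,0,0],[0,0,0.015,0,0],[0,0,0.01,0,0],[0,0,0,0,0],[0,0,0,0,0]]}}

```text
time_s: 13.4
eef_pos: [0.6021, -0.2842, 0.0447]
orientation: [3.14, -0.001, 0.352]
wrist_force: [0.0, -0.0, -0.5]
opening: 0.121
grip_force: 30.0
```

>>> {"api": "arm_command", "payload": {"plan": [[0,0,0.002,0,0],[0,0,0.001,0,0],[0,0,0.001,0,0],[0,0,0.0005,0,0],[0,0,0,0,0]]}}

```text
time_s: 14.02
eef_pos: [0.6016, -0.2839, 0.0391]
orientation: [-3.142, 0.0, 0.352]
wrist_force: [0.1, -0.3, -1.2]
opening: 0.125
grip_force: 30.0
```

>>> {"api": "arm_command", "payload": {"plan": [[0,0,0.0005,0,0],[0,0,0.0005,0,0],[0,0,0,0,0]]}}

```text
time_s: 14.4
eef_pos: [0.6017, -0.284, 0.0387]
orientation: [3.141, -0.0, 0.352]
wrist_force: [-1.0, 0.5, 3.6]
opening: 0.124
grip_force: 30.0
```

Force is 3.6 N upward, so the foot is on the floor. I release to about 26 mm and rise.

>>> {"api": "arm_command", "payload": {"plan": [[0,0,0,0,0.28],[0,0,0,0,0.28],[0,0,0,0,0.28],[0,0,-0.004,0,0.28],[0,0,-0.02,0,0.28],[0,0,-0.04,0,0.28],[0,0,-0.05,0,0.28],[0,0,-0.05,0,0.28],[0,0,0,0,0.28]]}}

```text
time_s: 15.52
eef_pos: [0.6036, -0.2851, 0.2079]
orientation: [3.134, -0.006, 0.352]
wrist_force: [-0.4, -0.3, -0.2]
opening: 0.28
grip_force: 0.0
```

>>> {"api": "arm_command", "payload": {"plan": [[0.01809,-0.04383,0,0,0.5],[0.01809,-0.04383,0,0,0.5],[0.01809,-0.04383,0,0,0.5],[0.01809,-0.04383,0,0,0.5],[0.01809,-0.04383,0,0,0.5],[0.01809,-0.04383,0,0,0.5],[0.01809,-0.04383,0,0,0.5],[0.01809,-0.04383,0,0,0.5],[0.01809,-0.04383,0,0,0.5]]}}

```text
time_s: 16.65
eef_pos: [0.6179, 0.144, 0.2012]
orientation: [-3.141, 0.001, 0.352]
wrist_force: [0.4, 0.0, 0.8]
opening: 0.501
grip_force: 0.0
```

>>> {"api": "arm_command", "payload": {"plan": [[0,0,0,0,0.5],[0,0,0,0,0.5],[0,0,0,0,0.5]]}}

```text
time_s: 17.02
eef_pos: [0.6185, 0.1412, 0.2019]
orientation: [3.142, 0.001, 0.35]
wrist_force: [0.9, -0.6, -0.3]
opening: 0.499
grip_force: 0.0
```

Run:
```python
from h import *
o=manip.get_obs();k=manip.get_calibration("wrist");im=manip.get_image("wrist")[:,:,::-1].copy();cv2.imwrite("pics/b1.png",im)
for r in manip.look_for("wrist","foot1"): print(r)
x0=np.array([.6185,.1424]);u,v=proj(0,[*x0,.03],k).astype(int);b=(u-50,v-50,u+50,v+50)
g=im[b[1]:b[3],b[0]:b[2]].min(2)
# top face (chamfer + flat + stem top) = bright; its hull's ellipse; flat face radius 14 mm at z=.03
m=(g>195).astype(np.uint8);n,L,S,C=cv2.connectedComponentsWithStats(m);i=1+np.argmax(S[1:,4])
cs,_=cv2.findContours((L==i).astype(np.uint8),cv2.RETR_EXTERNAL,1);h=cv2.convexHull(cs[0]);e=cv2.fitEllipse(h);print(e,u,v)
y=o["orientation"][2];T=np.array([[np.cos(y),np.sin(y)],[np.sin(y),-np.cos(y)]])
p=ray(0,np.array(e[0])+[u-50,v-50],.03,k);print(o["eef_pos"],y,p,T@(p-o["eef_pos"][:2]))
cv2.imwrite("pics/b1o.png",over(im,[p],0,k,b,6))
```

```text
{'uv': [317.0, 213.7], 'p': 0.83}
((51.50969696044922, 50.40945053100586), (36.32290267944336, 41.15083694458008), 63.021240234375) 317 214
[0.61845395 0.14117137 0.20192337] 0.35041326044384835 [0.61920547 0.14190546] [ 0.00095786 -0.0004315 ]
```

View pics/b1o.png

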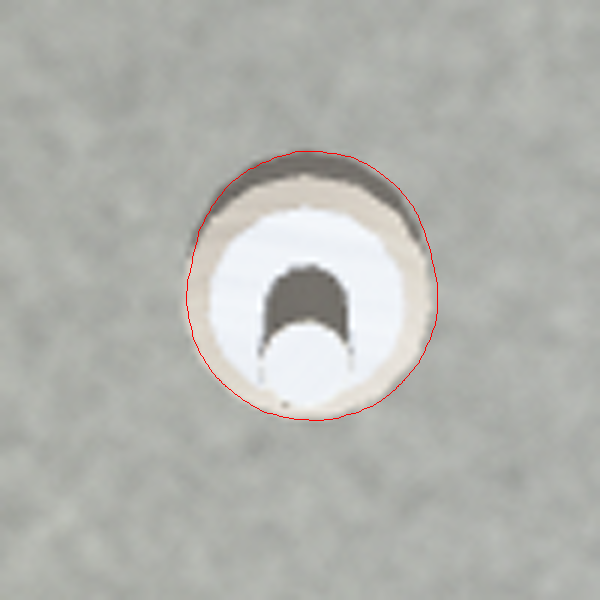

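The outline sits on foot B, within half a millimetre. I descend and grip.

>>> {"api": "arm_command", "payload": {"plan": [[0.0008,0,0.03,0,0.5],[0,0,0.045,0,0.5],[0,0,0.045,0,0.5],[0,0,0.03,0,0.5],[0,0,0.015,0,0.5],[0,0,0.003,0,0.5],[0,0,0,0,0.5],[0,0,0,0,0.5]]}}

```text
time_s: 18.12
eef_pos: [0.6201, 0.1428, 0.0357]
orientation: [3.141, -0.002, 0.352]
wrist_force: [-0.3, -0.7, -0.5]
opening: 0.499
grip_force: 0.0
```

>>> {"api": "arm_command", "payload": {"plan": [[0,0,0,0,0],[0,0,0,0,0],[0,0,0,0,0],[0,0,0,0,0]]}}

```text
time_s: 18.62
eef_pos: [0.6192, 0.1427, 0.0342]
orientation: [-3.142, -0.0, 0.352]
wrist_force: [0.2, -1.1, -0.8]
opening: 0.125
grip_force: 30.0
```

>>> {"api": "arm_command", "payload": {"plan": [[0,0,-0.02,0,0],[0,0,-0.05,0,0],[0,0,-0.05,0,0],[-0.0203,0.0387,0,0,0],[-0.0203,0.0387,0,0,0],[-0.0203,0.0387,0,0,0],[-0.0203,0.0387,0,0,0],[-0.0203,0.0387,0,0,0],[-0.0203,0.0387,0,0,0],[-0.0203,0.0387,0,0,0]]}}

```text
time_s: 19.88
eef_pos: [0.5788, -0.1619, 0.154]
orientation: [-3.141, 0.0, 0.352]
wrist_force: [-0.4, -0.7, -1.5]
opening: 0.124
grip_force: 30.0
```

>>> {"api": "arm_command", "payload": {"plan": [[-0.0203,0.0387,0,0,0],[0,0,0,0,0],[0,0,0,0,0],[0,0,0,0,0],[0,0,0,0,0]]}}

```text
time_s: 20.5
eef_pos: [0.5737, -0.2028, 0.1542]
orientation: [-3.141, -0.0, 0.353]
wrist_force: [0.5, 0.4, -0.6]
opening: 0.124
grip_force: 30.0
```

Run:
```python
from h import *
o=manip.get_obs();print(o["eef_pos"],o["orientation"],o["opening"])
g=np.array([.57329,-.20368]);y=o["orientation"][2];print(np.array([[np.cos(y),np.sin(y)],[np.sin(y),-np.cos(y)]])@(g-o["eef_pos"][:2]))
```

```text
[ 0.57370597 -0.2028289   0.15423637] [-3.14144561e+00 -1.01482192e-04  3.53372801e-01] 0.12410876326005799
[-0.0006848   0.00065456]
```

>>> {"api": "arm_command", "payload": {"plan": [[-0.0005,0,0,0,0],[0,0,0.03,0,0],[0,0,0.03,0,0],[0,0,0.025,0,0],[0,0,0.015,0,0],[0,0,0.01,0,0],[0,0,0.002,0,0],[0,0,0,0,0],[0,0,0,0,0]]}}

```text
time_s: 21.62
eef_pos: [0.5734, -0.2042, 0.043]
orientation: [3.141, -0.001, 0.352]
wrist_force: [-0.3, 0.3, -0.4]
opening: 0.121
grip_force: 30.0
```

>>> {"api": "arm_command", "payload": {"plan": [[0,0,0.001,0,0],[0,0,0.001,0,0],[0,0,0.0005,0,0],[0,0,0,0,0],[0,0,0,0,0]]}}

```text
time_s: 22.25
eef_pos: [0.573, -0.204, 0.0397]
orientation: [-3.142, -0.0, 0.352]
wrist_force: [-0.6, -0.2, -2.1]
opening: 0.12
grip_force: 30.0
```

>>> {"api": "arm_command", "payload": {"plan": [[0,0,0.0005,0,0],[0,0,0.0005,0,0],[0,0,0,0,0]]}}

```text
time_s: 22.62
eef_pos: [0.5731, -0.2041, 0.0391]
orientation: [3.141, -0.0, 0.352]
wrist_force: [-2.1, -0.1, 5.0]
opening: 0.119
grip_force: 30.0
```

The foot touches the floor (5 N). I release, rise straight up and back off to view the tub.

>>> {"api": "arm_command", "payload": {"plan": [[0,0,0,0,0.28],[0,0,0,0,0.28],[0,0,0,0,0.28],[0,0,-0.004,0,0.28],[0,0,-0.02,0,0.28],[0,0,-0.04,0,0.28],[0,0,-0.05,0,0.28],[0,0,-0.05,0,0.28],[0,0.03,-0.03,0,0.28],[0,0,0,0,0.28]]}}

```text
time_s: 23.88
eef_pos: [0.5846, -0.2341, 0.2356]
orientation: [3.137, -0.004, 0.35]
wrist_force: [0.4, 0.3, -0.3]
opening: 0.279
grip_force: 0.0
```

>>> {"api": "arm_command", "payload": {"plan": [[0,0,0,0,0.28],[0,0,0,0,0.28]]}}

```text
time_s: 24.12
eef_pos: [0.5826, -0.2312, 0.2311]
orientation: [-3.139, 0.002, 0.352]
wrist_force: [-0.3, 0.2, 0.5]
opening: 0.28
grip_force: 0.0
```

Run:
```python
from h import *
k=manip.get_calibration("wrist");im=manip.get_image("wrist")[:,:,::-1].copy();o=manip.get_obs();print(o["eef_pos"],o["wrist_force"])
c=np.array([.5875,-.2432]);d=.042*np.array([np.cos(1.916),np.sin(1.916)]);u,v=proj(0,[*c,.02],k).astype(int)
cv2.imwrite("pics/f.png",over(im,tub([*c,1.916])+[c+d,c-d],.005,k,(u-72,v-72,u+72,v+72),4))
```

```text
[ 0.58277213 -0.23129537  0.23130914] [-0.81399551  0.6475902  -0.67207705]
```

View pics/f.png

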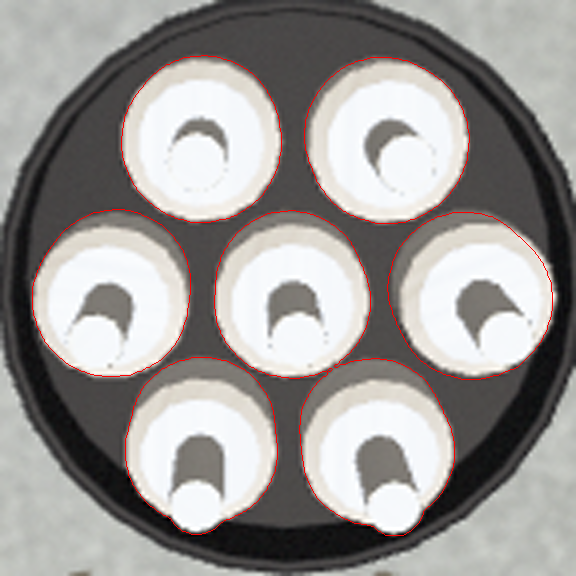

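All seven feet stand upright, within about a millimetre of their places (left at (110,295), right at (475,300)), and the gripper is clear. I hand the job in.

```bash
python3 -c "
from cell import manip
print(manip.job_done())"
```

```text
the job is handed in; nothing more can be done
None
```

Both matching feet were lowered stem up into the two gaps, so seven now stand six-round-one; the last picture shows them upright within about 1 mm of their places, and I handed the job in at about 24 s (no verdict was returned).

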